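Shorten a walking-frame leg by one hole

ROBOT

A 6-joint arm with a two-finger parallel gripper is mounted at the origin on the work surface. World frame = base frame: x ahead of the robot, y to its left, z up, the work surface at z = 0. Lengths are in m, angles in rad, forces in N, time in s.
With the tool pointing down it reaches from about 0.275 to 0.825 m from the base axis. Payload 4.9 kg.
Tool frame: the origin (TCP) lies midway between the tips of the shut fingers; the grasp point (between the pads) lies 19 mm behind it (bot.grip_depth is the distance from the TCP to the grasp point, in m); y points along the fingers, x is the direction in which the jaws open and shut, and the axes are right-handed (so a half turn about y gives the same grasp; the last joint's range is limited). The gripper opens to 85 mm and grips with 20 to 120 N. Pads are 22 mm wide; open, the fingers measure 114 mm over their backs; the gripper's body (76 mm by 85 mm) begins 54 mm behind the grasp point. The pads swing forward as they close: fully open they stand 13 mm farther back than shut.
Start: joints at [-1.434, 0.326, -0.193, 1.052, 0, 1.437], TCP at [0.147, -0.53, 0.231] pointing down, gripper open.
Joint ranges: [-2.65, 2.65], [-0.97, 1.79], [-1.3, 1.35], [-1.93, 2.1], [-1.47, 1.37], [-3.14, 3.14]. Speed limits (rad/s): [2.57, 2.57, 3.14, 3.14, 3.14, 3.14].

INTERFACE

Orientations are given as a unit quaternion [w, x, y, z].
In Python, from cell import bot gives the robot as it stands. Calls block until the motion is done:
- bot.move_pose(position, orientation): joint-space move of the TCP to a pose.
- bot.move_linear(position, speed=0.15, rotation=None, until_force=None): straight line of the TCP; rotation=None keeps the orientation; speed is the mean speed in m/s. With until_force (N) it stops when the force on the tool has changed by that much, and returns True; else False.
- bot.goto_joints(angles): joint-space move.
- bot.set_gripper(opening, grasp_force=None): opening from 0.0 (shut) to 1.0 (fully open); grasp_force is the grip in N (None keeps the last); returns when the fingers have stopped.
- bot.wait(seconds).
- bot.solve_ik(position, orientation): joint angles nearest the present ones, or None.
- bot.camera(name): name is "side" or "top"; returns the picture (420x560x3 uint8, red, green, blue); there is no depth.
- bot.calibration(name): a dict with "mtx" (3x3 intrinsics, pixels), "extrinsics" (4x4, takes a point from world to camera coordinates). Camera axes: x right, y down, z forward; pixel columns grow to the right and rows downward; lengths in m; the calibration is good to about 2 mm. A picture is of the moment at which its call begins. calibration takes no time and is no camera call.
A pose or a line that the arm cannot do raises bot.PlanningError and nothing moves.
- bot.close_job(): hands the job in, once; it reports no verdict.
Trained networks look in the newest picture that a camera, given by its name, has taken for a name from the list of things; names that differ only in an ending like _2 or _b are one class to them, and where a whole thing is asked for, a point or a joint stands for the part that bears it (a point fixed in the world has none). Each returns a list of dicts, best first, with "confidence" (0 to 1); they miss things now and then, are a little off and sometimes report something else, mostly with a low value. They report only what shows in the picture. A call takes as long as a camera call. They do not tell look-alikes from the thing itself.
- bot.search_frame(camera, thing): "bbox" ([left, top, width, height] in pixels, round what is visible of it).
Readings, each from a call of its own:
- bot.read_clock(): time.
- bot.read_joint_positions(): joint angles.
- bot.read_joint_vel(): joint speeds.
- bot.read_joint_efforts(): joint torques, N m.
- bot.read_position(): TCP position.
- bot.read_tool_rot(): TCP orientation.
- bot.read_ft_force(): force on the tool from outside, world axes, zero at the start.
- bot.read_moment(): the same for the moment, N m.
- bot.read_gripper_width(): opening from 0.0 (shut) to 1.0 (fully open).
Only numpy, scipy, OpenCV 4.12 (cv2) and the standard library are available. Lean on these libraries where they do the work, as an engineer would, in place of code of your own. Each camera call takes 0.05 s, during which the arm holds its last target. There are 200 camera calls.

TASK

Lift the loose cap off the lock knob of the walking-frame leg and set it down in the empty tray. Then pull the lock knob up, slide the outer section one hole towards the rubber foot so that the leg becomes one hole shorter, and let the pin go fully home in that hole. Finish while still holding the knob between the fingers with the pin home, and do not disturb the other things on the desk.

Things in the scene. Friction and masses are not known exactly. Their poses are not given: they have to be found in the camera images.
- leg_cradle: Fixed plywood board, 80 (x) x 360 (y) x 12 mm, that carries a walking-frame leg. Origin: centre of the board's underside; z up; +y runs along the leg TOWARDS its black rubber foot. Leg axis level, 50 mm above the desk at x = 0: a fixed 25 mm aluminium inner tube with dark holes 25 mm apart on top; a 66 mm high clamp block at y = +125 mm. The outer section slides on it along y.
- foot (a point): Centre of the end face of the leg's rubber foot (42 mm wide, fixed), on the leg's axis 50 mm above the desk, at leg_cradle y = +190 mm.
- collar_top (a point): Centre of the flat top of the lock collar, the grey block 42 (across) x 36 mm (along the leg) at the end of the sliding outer section; 80 mm above the desk; at leg_cradle y = -30 mm at the start. The 32 mm outer tube runs from the collar away from the foot. The lock knob stands on it, covered by the cap at the start.
- knob_top (a point): Centre of the top of the lock knob: a black upright ribbed cylinder 22 mm in diameter and 36 mm tall, on the middle of the collar. Pin home: knob bottom 83 mm and this point 119 mm above the desk. The knob carries the lock pin and rises and slides with the collar.
- plunger (a joint): Lift of the lock knob and its pin (m): 0 = pin fully home (9 mm deep in a hole), at most 0.014. The pin is clear of its hole from about 0.009 and, let go between holes, rides on the tube there. A spring pushes it down: 4.5 N at 0, 8 N fully pulled. Pin 8 mm thick with a round tip, holes 10.6 mm long: it drops in within about 3 mm of a hole's centre.
- section (a joint): Slide of the outer section with collar and knob along the leg (m): 0 = as at the start (within 1 mm), grows TOWARDS the rubber foot; range -0.027 to 0.062. The next hole towards the foot is at 0.025 (others at -0.025, 0.050). It moves only with the pin drawn and then rubs with about 2 N.
- next_hole (a point): Mouth of the next hole towards the rubber foot, on top of the inner tube, fixed: the pin must end in this hole. 62.5 mm above the desk, 25 mm along the leg_cradle's +y from the knob's starting axis.
- cap: Loose white plastic cap, an upturned cup 36 mm in outer diameter and 45 mm tall, 3 mm wall, open below, about 30 to 55 g. Origin at the centre of its open lower rim, z up towards its closed top. At the start it stands on the collar over the knob, rim 80 mm and top 125 mm above the desk; the knob reaches 39 mm up inside it with about 3 mm room all round.
- tray: The empty shallow grey tray, fixed: 110 (x) x 130 (y) mm, 22 mm high, walls and floor 4 mm thick, open above. Origin at the centre of its underside, z up. It stands on one side of the desk nearest the robot, left or right.
- tray_spares: The other tray, same size, full of spare rubber feet (up to 34 mm high), fixed; not to be used. Origin at the centre of its underside.
- ferrule: Bystander: loose spare rubber foot, 38 mm in diameter, 38 mm tall, standing behind the leg. Origin at its underside.
- tape_measure: Bystander: grey tape measure, 60 x 55 x 30 mm, loose, between the two trays. Origin at the centre of its underside.
- paper_cup: Bystander: white paper cup, 74 mm across, 85 mm tall, loose. Origin at the centre of its underside.
- stapler: Bystander: stapler, 40 x 130 x 40 mm, loose. Origin at the centre of its underside.
- sanitiser: Bystander: clear bottle, 60 mm across, 140 mm tall, loose. Origin at the centre of its underside.
- pen: Bystander: black pen, 9 x 150 x 9 mm along its y, loose, lying behind the leg. Origin at the centre of its underside.
There are look-alikes about, which are no part of the job. Leave any orange look-alike of the cap alone.

How it is judged:
On the way, in this order (a step that is already met when the one before it is completed fails the run):
1. the cap lies in the empty tray, let go, with the leg still locked in its first hole (x of cap in the frame of tray between -0.052 and 0.052 m and y of cap in the frame of tray between -0.062 and 0.062 m and height (world z) of cap below 0.055 m and contact force between cap and tray above 0.1 N and contact force between cap and the fingers below 0.05 N and value of joint plunger below 0.003 m and value of joint section below 0.004 m and linear speed of cap below 0.03 m/s), for 0.2 s.
2. the lock knob is pulled up until the pin is out of its hole (value of joint plunger above 0.0075 m and contact force between plunger and the fingers above 1 N), for 0.1 s.
At the end, for the whole second after the job is handed in: The cap rests in the empty tray, let go; the section stands one hole nearer the foot (25 mm, within 2.5 mm), the pin is home (knob lift under 2 mm) and at rest, and the fingers still hold the knob (over 2 N of contact) (x of cap in the frame of tray between -0.052 and 0.052 m and y of cap in the frame of tray between -0.062 and 0.062 m and height (world z) of cap below 0.055 m and contact force between cap and tray above 0.1 N and contact force between cap and the fingers below 0.05 N and value of joint plunger below 0.002 m and value of joint section between 0.0225 and 0.0275 m and contact force between plunger and the fingers above 2 N and velocity of joint section between -0.01 and 0.01 m/s and horizontal distance between knob_top and next_hole below 0.004 m and linear speed of cap below 0.02 m/s); the arm keeps its last pose, push and grip.
It fails at once if a bystander (spare foot, tape measure, cup, stapler, bottle or pen) is pushed more than 40 mm (distance of any of ferrule, tape_measure, paper_cup, stapler, sanitiser, pen from where it was at the start of the episode above 0.04 m).
It fails at once if a standing bystander is knocked over (angle between any of ferrule, paper_cup, sanitiser's own z axis and vertical above 0.7 rad).
It also fails if it takes over 54 s, if anything falls off the work surface, if the arm or the gripper's body presses on something with over 40 N, if the wrist force passes 120 N, or if a joint passes its speed limit or range.

## Working session

There is one attempt and no reset: what is moved stays moved. The work goes in short steps, each a Python script; the robot and the scene stay as the last script left them, time stands still between calls to the robot, and variables do not carry over. Pictures are saved under pics/ and viewed, about 8 in all and at most 12, crops included, and the job is handed in when it is done.

```bash
mkdir -p pics; cat > h.py <<'E'
import numpy as np, cv2
from cell import bot
def save(cam,name,crop=None,s=1):
    im=bot.camera(cam)[:,:,::-1]
    if crop: l,t,w,h=crop; im=im[t:t+h,l:l+w]
    cv2.imwrite(f'pics/{name}.png',cv2.resize(np.ascontiguousarray(im),None,fx=s,fy=s,interpolation=cv2.INTER_CUBIC))
def back(cam,uv,z):
    c=bot.calibration(cam);K=np.array(c['mtx']);E=np.array(c['extrinsics']);R,t=E[:3,:3],E[:3,3]
    d=R.T@np.linalg.solve(K,[uv[0],uv[1],1]);o=-R.T@t
    return o+d*(z-o[2])/d[2]
def proj(cam,p):
    c=bot.calibration(cam);q=np.array(c['extrinsics'])[:3]@np.append(p,1);q=np.array(c['mtx'])@q
    return q[:2]/q[2]
E
python3 - <<'E'
from h import *
save('top','t0');save('side','s0')
for cam in('top','side'):
    c=bot.calibration(cam);E=np.array(c['extrinsics']);print(cam,(-E[:3,:3].T@E[:3,3]).round(3))
    for n in('cap','tray','tray_spares','collar_top','foot','leg_cradle'):
        for r in bot.search_frame(cam,n)[:3]: print(cam,n,np.round(r['bbox']),round(r['confidence'],2))
print(bot.read_clock(),bot.read_tool_rot())
E
```

```text
top [ 0.444 -0.044  1.034]
top cap [264. 176.  14.  19.] 0.67
top cap [349. 209.  20.  13.] 0.66
top tray [153. 250.  57.  52.] 0.8
top tray_spares [306. 262.  56.  50.] 0.61
top collar_top [176. 167. 162.  53.] 0.7
top collar_top [262. 170.  80.  30.] 0.68
top foot [177. 167. 164.  56.] 0.79
top foot [407. 207.  58.  39.] 0.38
top leg_cradle [178. 172. 163.  53.] 0.67
top leg_cradle [265. 177.  16.  17.] 0.52
side [0.239 0.562 0.591]
side cap [246. 190.  17.  24.] 0.93
side cap [314. 183.  14.  24.] 0.79
side tray [237. 308. 101.  95.] 0.84
side tray [318. 247.  40.  38.] 0.56
side tray_spares [348. 213.  61.  49.] 0.8
side collar_top [354. 151.  13.  31.] 0.66
side foot [196. 176.  98. 133.] 0.78
side leg_cradle [195. 181. 100. 132.] 0.62
0.7 [-0.56291179  0.56291851 -0.42791751  0.42794821]
```

View pics/t0.png

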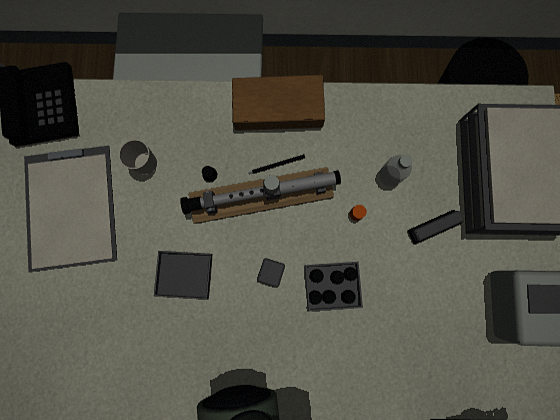

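View pics/s0.png

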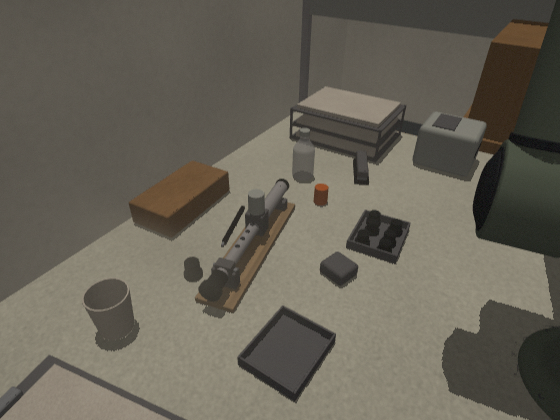

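The top view has the black foot at the left end (190,205), holes at (230–255,193) between the foot and the white cap (271,184), the empty tray at (184,275), and the spares tray at (333,286). Two things could be taken for the cap: the white cup on the collar (top 271,184; side 256,202), and the orange look-alike (top 358,213; side 321,194), along with the ferrule (209,174) as a weak third. I choose the white one on the collar and will check it in a close crop.

```bash
python3 - <<'E'
from h import *
a=bot.camera('top')[150:235,170:350,::-1];b=bot.camera('side')[170:310,190:300,::-1]
a=cv2.resize(a,None,fx=4.4,fy=4.4,interpolation=cv2.INTER_CUBIC);a=cv2.convertScaleAbs(a,alpha=1.6)
cv2.imwrite('pics/c1.png',a)
b=cv2.resize(b,None,fx=4.2,fy=4.2,interpolation=cv2.INTER_CUBIC);cv2.imwrite('pics/c2.png',cv2.convertScaleAbs(b,alpha=1.6))
cl=[back('top',p,.05) for p in((188,205),(335,178))];print(cl)
print('cap',back('top',(271.5,184),.125),back('side',(256.5,194),.125))
print('tray',back('top',(184,275),.022),back('top',(181.5,276),.022),back('side',(287,350),.01))
E
```

```text
[array([0.60267252, 0.19235161, 0.05      ]), array([ 0.67549748, -0.16372425,  0.05      ])]
cap [ 0.64166054 -0.01155011  0.125     ] [ 0.64380963 -0.00916747  0.125     ]
tray [0.43491812 0.19963529 0.022     ] [0.43241585 0.20558013 0.022     ] [0.43695103 0.20654424 0.01      ]
```

View pics/c1.png

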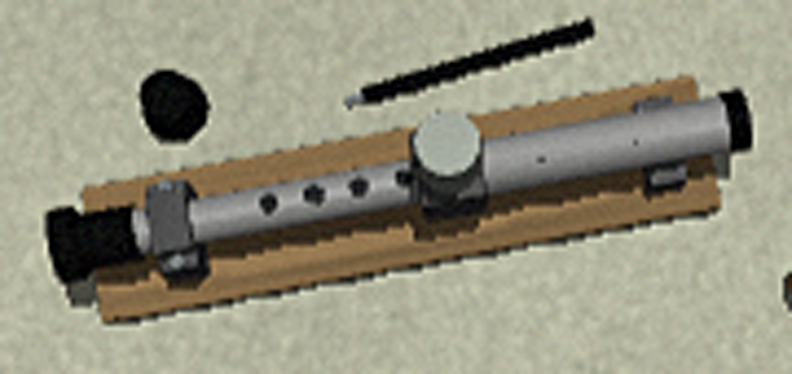

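View pics/c2.png

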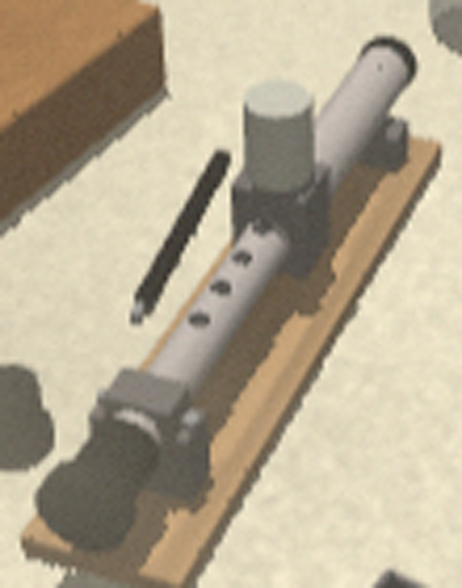

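The crops confirm the white cup stands on the grey collar, and the holes run towards the foot on the left. Next: refine the position and axis, grasp the cap and lift it.

```bash
cat >> h.py <<'E'
from scipy.spatial.transform import Rotation as Ro
def quat(u,s=1):
    x=s*np.array([u[0],u[1],0]);z=np.array([0,0,-1.]);y=np.cross(z,x)
    return np.roll(Ro.from_matrix(np.c_[x,y,z]).as_quat(),1)
E
python3 - <<'E'
from h import *
f=lambda p:np.array(p)/4.4+[170,150]
H=np.array([back('top',f(p),.0625) for p in((268,203),(314,194),(360,187),(404,179))]);print(H.round(4))
B=[back('top',f(p),.012) for p in((83,188),(104,322),(694,78),(718,210))]
d=(B[0]+B[1]-B[2]-B[3])[:2];d/=np.linalg.norm(d);print('board dir',d,'centre',sum(B)/4)
ch=(H[0]-H[3])[:2];print('hole dir',ch/np.linalg.norm(ch),np.linalg.norm(ch)/3)
ct=back('top',f((446,144)),.125);cs=back('side',(256.4,194.0),.125);print('cap',ct,cs)
cen=sum(B)[:2]/4;print('cap from board',cen-.03*d)
p=(ct+cs)[:2]/2
for s in(1,-1):
    q=quat(d,s);print(s,q.round(3),[bot.solve_ik([*xy,z],q) for xy,z in((p,.2),(p,.09),((.435,.2035),.02))])
E
```

```text
[[0.6239 0.0874 0.0625]
 [0.6293 0.0625 0.0625]
 [0.6336 0.0375 0.0625]
 [0.6385 0.0136 0.0625]]
board dir [-0.19780517  0.98024135] centre [0.63693165 0.01806553 0.012     ]
hole dir [-0.19343112  0.98111386] 0.025086884207335087
cap [ 0.64458747 -0.01117926  0.125     ] [ 0.64398358 -0.00905463  0.125     ]
cap from board [ 0.6428658  -0.01134171]
1 [0.    0.633 0.774 0.   ] [None, None, None]
-1 [-0.     0.774 -0.633  0.   ] [None, None, None]
```

The task gives tool y as the finger axis and x as the jaw axis; I had z as the finger axis, so I'm correcting that.

```bash
cat >> h.py <<'E'
D=np.array([-.1955,.9807])
P=np.array([.6440,-.0106])
def quat(u,s=1):
    x=s*np.array([u[0],u[1],0]);y=np.array([0,0,-1.]);z=np.cross(x,y)
    return np.roll(Ro.from_matrix(np.c_[x,y,z]).as_quat(),1)
E
python3 - <<'E'
from h import *
for s in(1,-1):
    q=quat(D,s);print(s,[None if (j:=bot.solve_ik([*xy,z],q)) is None else np.round(j,2) for xy,z in((P,.2),(P,.09),((.435,.2035),.02))])
s=-1 if bot.solve_ik([*P,.2],quat(D,1)) is None else 1
j0=np.array(bot.read_joint_positions())
s=min((s for s in(1,-1) if bot.solve_ik([*P,.2],quat(D,s)) is not None),key=lambda s:abs(bot.solve_ik([*P,.2],quat(D,s))[5]))
print('use',s);q=quat(D,s)
bot.move_pose([*P,.22],q)
bot.move_linear([*P,.15],.15)
save('side','s1',(190,130,130,160),3.6)
print(bot.read_clock(),bot.read_position())
E
```

```text
1 [array([-0.13,  0.52,  0.03,  1.08,  0.  , -0.33]), array([-0.13,  0.61, -0.11,  0.85,  0.  , -0.33]), array([ 0.28,  0.46, -0.63,  0.48,  0.  ,  0.09])]
-1 [array([-0.13,  0.52,  0.03,  1.08,  0.  ,  2.81]), array([-0.13,  0.61, -0.11,  0.85,  0.  ,  2.81]), array([ 0.28,  0.46, -0.63,  0.48,  0.  , -3.05])]
use 1
4.0167 [ 0.64482747 -0.01094348  0.15119272]
```

View pics/s1.png

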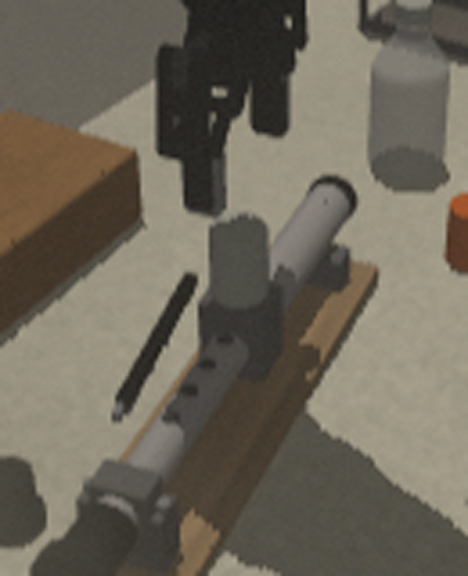

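The fingers straddle the cap along the leg (crop 245,230). I'll grasp, lift, and place it in the tray.

```bash
python3 - <<'E'
from h import *
hit=bot.move_linear([*P,.095],.1,until_force=10);print(hit,bot.read_position())
if not hit:
    bot.set_gripper(0.0,25);w=bot.read_gripper_width();print('w',w,'f',bot.read_ft_force())
    if w>.2:
        bot.move_linear([*P,.165],.1);print('w',bot.read_gripper_width(),bot.read_ft_force())
        save('side','s2',(190,90,130,200),3)
print(bot.read_clock())
E
```

```text
False [ 0.6444366  -0.01061182  0.0955516 ]
w 0.4039319748071901 f [-0.23700462  0.18797743  4.06211789]
w 0.4047345496780299 [-1.4326714  -0.34708918 -0.1779563 ]
6.1417
```

View pics/s2.png

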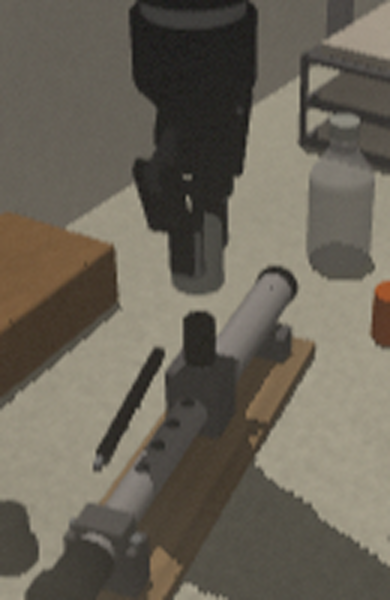

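The cap is held (crop 195,265) and the knob is exposed at (200,340). Now placing it.

```bash
python3 - <<'E'
from h import *
T=[.435,.2035]
bot.move_pose([*T,.165],quat(D))
bot.move_linear([*T,.04],.15)
print('hit',bot.move_linear([*T,.015],.03,until_force=3),bot.read_position())
bot.set_gripper(.6);bot.wait(.2)
bot.move_linear([*T,.12],.15)
save('side','s3',(190,160,180,240),2.5)
print(bot.search_frame('side','knob_top')[:2])
im=bot.camera('top')
cv2.imwrite('pics/t3.png',cv2.convertScaleAbs(cv2.resize(im[155:310,140:300,::-1],None,fx=4,fy=4,interpolation=cv2.INTER_CUBIC),alpha=1.6))
print(bot.read_gripper_width(),bot.read_ft_force(),bot.read_clock())
E
```

```text
hit True [0.4348003  0.20346691 0.01948149]
[{'bbox': [248.2, 192.9, 14.3, 14.9], 'confidence': 0.71}]
0.5988147332757442 [ 0.20351228  0.06417069 -0.29679635] 10.4083
```

View pics/s3.png

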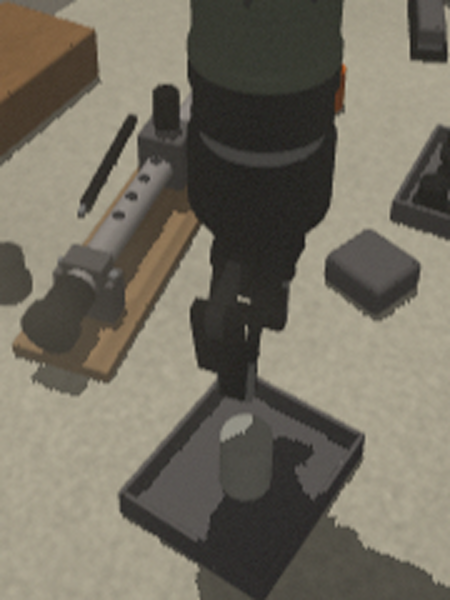

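View pics/t3.png

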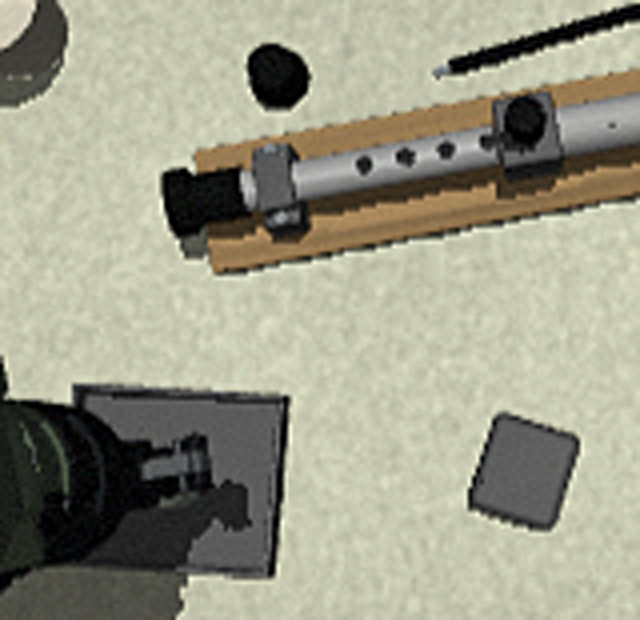

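The cap stands upright in the tray (side crop 245,455) and the knob top is at top-view pixel (271.0,185.2). Now I'll grip the knob and pull it.

```bash
python3 - <<'E'
from h import *
a=back('top',(271,185.2),.119)[:2];b=back('side',(256.4,196.8),.119)[:2];print(a,b)
K=((a+b)/2+P)/2;print(K)
bot.move_pose([*K,.20],quat(D));bot.set_gripper(.7)
bot.move_linear([*K,.14],.15)
hit=bot.move_linear([*K,.087],.06,until_force=8);print(hit)
if not hit:
    f0=np.array(bot.read_ft_force());bot.set_gripper(0,60)
    p=np.array(bot.read_position());print('w',bot.read_gripper_width(),p,bot.read_ft_force()-f0)
    bot.move_linear([*p[:2],p[2]+.0125],.03);bot.wait(.2)
    print(bot.read_position(),bot.read_ft_force()-f0,bot.read_gripper_width())
    np.save('p.npy',p);np.save('f0.npy',f0)
    save('side','s4',(210,130,90,130),4)
print(bot.read_clock())
E
```

```text
[ 0.64016759 -0.01026488] [ 0.64324068 -0.0077513 ]
[ 0.64285207 -0.00980405]
False
w 0.238559837619837 [ 0.64311748 -0.00987794  0.08757917] [-0.5706505   0.08411381  4.45045077]
[ 0.64302939 -0.00988175  0.09980385] [ 3.05138871 -1.22333537 -7.26918883] 0.24054136185157793
14.6917
```

View pics/s4.png

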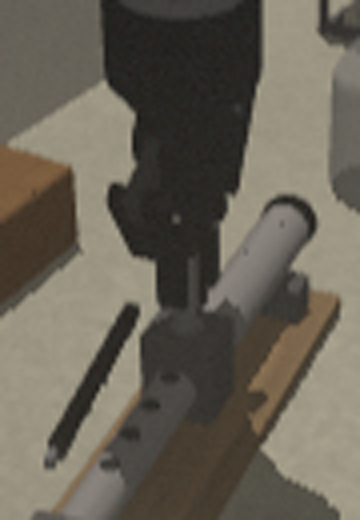

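The downward force of 7.3 N matches the drawn spring, and the knob shows raised in the fingers (crop 190,285). Next: slide one hole and lower.

```bash
python3 - <<'E'
from h import *
p=np.load('p.npy');f0=np.load('f0.npy');c=np.array(bot.read_position())
def st(n):
    r=np.array(bot.read_position());print(n,'along',((r-p)[:2]@D*1e3).round(2),'dz',((r-p)[2]*1e3).round(2),'f',(bot.read_ft_force()-f0).round(2),'w',round(bot.read_gripper_width(),4))
e=p[:2]+.025*D
bot.move_linear([*e,p[2]+.0125],.03);bot.wait(.2);st('slid')
bot.move_linear([*e,p[2]+.007],.02);bot.wait(.2);st('low7')
bot.move_linear([*e,p[2]+.003],.02);bot.wait(.2);st('low3')
bot.move_linear([*e,p[2]-.0005],.02);bot.wait(.3);st('home')
im=bot.camera('side');cv2.imwrite('pics/s5.png',cv2.convertScaleAbs(cv2.resize(im[130:400,190:350,::-1],None,fx=2.2,fy=2.2,interpolation=cv2.INTER_CUBIC),alpha=1.5))
print(bot.read_clock())
E
```

```text
slid along 25.68 dz 12.31 f [ 1.47  1.55 -8.53] w 0.239
low7 along 25.04 dz 7.0 f [ 0.25  0.24 -6.55] w 0.2377
low3 along 24.94 dz 3.01 f [-2.21  0.94 -5.32] w 0.2375
home along 24.77 dz 0.04 f [-5.12  0.14  3.88] w 0.2412
17.725
```

View pics/s5.png

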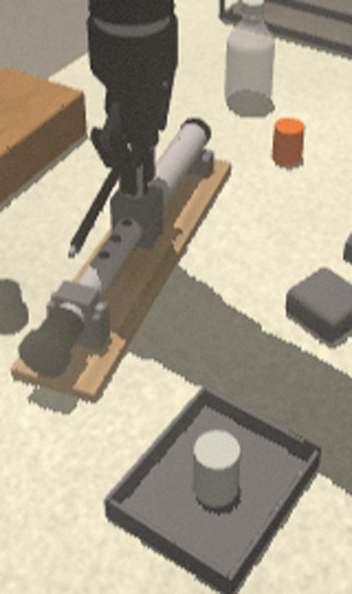

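The force on the tool followed the spring down to 5.3 N pulling at 3 mm, then turned to 3.9 N pushing back at 0 mm, so the pin has bottomed in the hole. The cap stands in the tray (crop 217,470) and the collar has moved towards the foot. Handing in.

```bash
python3 -c "
from cell import bot
print(bot.read_position(),bot.read_gripper_width(),bot.read_ft_force());bot.close_job()"
```

```text
[0.63816885 0.01441935 0.0875976 ] 0.24050271826162037 [-5.43915209  0.26697668  2.78170505]
the job is handed in; nothing more can be done
```

I lifted the white cap off the knob and stood it in the empty tray. Then I pulled the lock knob about 12 mm, slid the section one hole towards the foot and let the pin down. I handed in with the fingers still on the knob at a 60 N grip setting, at about 18 s of the 54 s allowed; no verdict was reported.

- **Slide:** the tool moved 24.8 mm along the leg and came back to its starting height (lift 0.0 mm).
- **Pin:** the spring pull faded from 8.5 N fully drawn to 5.3 N at 3 mm, then became a 3.9 N upward push, so I take the pin as bottomed in the hole.
- **Grip:** the finger opening stayed between 0.238 and 0.241 throughout, so there was no sign of slipping.
- **Last picture:** the cap stands upright in the tray, and the things in view (bottle, pen, tape measure and orange look-alike) look undisturbed. The cup and stapler were out of that view, but the arm did not work near them.
- **Disagreements:** the two cameras differed by about 3–4 mm on the knob position. A sideways force of about 5 N remained across the leg at the end.

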